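# Line up the turned canisters by height on the drying board

### The arm

A 6-joint arm with a two-finger parallel gripper is mounted at the origin on a cart in front of the work surface, level with it; the furniture and walls round the work are solid. World frame = base frame: x ahead of the robot, y to its left, z up, the work surface at z = 0. Lengths are in m, angles in degrees, forces in N, time in s.
With the tool pointing down it reaches from about 0.25 to 0.725 m from the base axis. Payload 9.7 kg.
Tool frame: the origin (TCP) lies midway between the tips of the shut fingers; the grasp point (between the pads) lies 19 mm behind it; z points along the fingers, y is the direction in which the jaws open and shut (so a half turn about z gives the same grasp; the last joint's range is limited). The gripper opens to 85 mm and grips with 20 to 120 N. Pads are 22 mm wide; open, the fingers measure 114 mm over their backs; the gripper's body (76 mm by 85 mm) begins 54 mm behind the grasp point. The pads swing forward as they close: fully open they stand 13 mm farther back than shut.
Start: joints at [-65.546, 4.979, 10.078, 95.1, 0, 90], TCP at [0.228, -0.501, 0.231] pointing down, gripper open.
Joint ranges: [-179.16, 179.16], [-48.56, 103.87], [-65.8, 70.77], [-126.05, 130.52], [-82.76, 87.17], [-180, 180]. Speed limits (degrees/s): [127.2, 127.2, 147.25, 180, 180, 180].

### API

Orientations are given as [roll, pitch, yaw] about the fixed x, y, z axes, in that order (R = Rz(yaw) Ry(pitch) Rx(roll)).
In Python, from workcell import bot, camera, recognise gives the robot as it stands. The module is installed in compiled form; this text tells all that it offers.
- The arm moves only by the tool apply_moves, never from a script. Its argument "targets" is one flat list of numbers, 7 for each row, row after row: the shift along the world's x, y, z in units of 30 mm (1.0 is 30 mm), then the turn, a rotation vector about the world's x, y, z in units of 6 degrees (1.0 is 6 degrees), then the opening, from 0 (shut) to 1 (fully open). A call has 1 to 5 rows; each row is the pose to reach, as a shift and turn from the pose commanded when the call began; what a row does not reach only later rows make up. A row lasts 1/10 s, in which the tool goes at most 50 mm and 8.59 degrees, less where a joint would pass 70% of its speed; a pose out of reach is approached as far as the arm can. A call with a gripper value outside its range is refused whole. The fingers move at their own pace and stop on an object; "newtons" is the grip in N (left out, the last holds). Time passes only in rows, so rows that repeat a pose let the fingers close. It gives the time, the measured TCP pose, the force and the opening at its end, in the units of the state.
- bot.get_obs(): the state, without advancing time (a new reading comes with each control period).
- camera(name): name is "scene" or "top" or "wrist"; returns a dict with "img" (384x512x3 uint8, red, green, blue), "intrinsics" (3x3 intrinsics, pixels), "k1" (the pictures are not rectified: a ray, as slopes to the right and down, at radius r is drawn at 1 + k1 r^2 times it, then the intrinsics apply), "origin" and "rotation" of the camera in the world. Camera axes: x right, y up, looking along -z (the intrinsics and any distortion apply to the point x, -y, -z); pixel columns grow to the right and rows downward; lengths in m; the calibration is good to about 2 mm. A picture is of the moment at which its call begins. There is no depth.
- bot.job_done(): hands the job in, once; it reports no verdict.
Trained networks look in the newest picture that a camera, given by its name, has taken for a name from the list of things; names that differ only in an ending like _2 or _b are one class to them, and where a whole thing is asked for, a point or a joint stands for the part that bears it (a point fixed in the world has none). Each returns a list of dicts, best first, with "conf" (0 to 1); they miss things now and then, are a little off and sometimes report something else, mostly with a low value. They report only what shows in the picture. A call takes as long as a camera call. They do not tell look-alikes from the thing itself.
- recognise(query, camera): "box" ([left, top, right, bottom] in pixels, round what is visible of it).
The state is a dict: "time": time; "q": joint angles; "qd": joint speeds; "joint_efforts": joint torques, N m; "ee_pos": TCP position; "tcp_rot": TCP orientation; "wrist_force": force on the tool from outside, world axes, zero at the start; "torque": the same for the moment, N m; "opening": finger opening in m.
Only numpy, scipy, OpenCV 4.12 (cv2) and the standard library are available. Lean on these libraries where they do the work, as an engineer would, in place of code of your own. Each camera call takes 0.05 s, during which the arm holds its last target.

### The job

Line the four turned wooden canisters up on the drying board in order of height, each standing upright in the middle of its own cork pad: the tallest next to the goblet, then each shorter than the one before, with the shortest next to the low round lid blank. Leave the goblet and the lid blank where they stand.

Things in the scene. Friction and masses are not known exactly. Their poses are not given: they have to be found in the camera images.
- canister_large: the tallest of four loose turned canisters of pale wood (closed, one solid piece; about 30 to 200 g): straight-sided round drum 56 mm in diameter up to 64 mm, then a domed lid with a small knob, 100 mm high in all. Origin at the centre of its underside, z up along its axis; it starts upright on the table (z = 0).
- canister_medium: the second tallest of four loose turned canisters of pale wood (closed, one solid piece; about 30 to 200 g): straight-sided round drum 50 mm in diameter up to 51 mm, then a domed lid with a small knob, 80 mm high in all. Origin at the centre of its underside, z up along its axis; it starts upright on the table (z = 0).
- canister_small: the third tallest of four loose turned canisters of pale wood (closed, one solid piece; about 30 to 200 g): straight-sided round drum 44 mm in diameter up to 38 mm, then a domed lid with a small knob, 60 mm high in all. Origin at the centre of its underside, z up along its axis; it starts upright on the table (z = 0).
- canister_tiny: the shortest of four loose turned canisters of pale wood (closed, one solid piece; about 30 to 200 g): straight-sided round drum 38 mm in diameter up to 27 mm, then a domed lid with a small knob, 42 mm high in all. Origin at the centre of its underside, z up along its axis; it starts upright on the table (z = 0).
- pad_1: fixed tan round cork pad, 68 mm in diameter and 6 mm thick, the one at the board's +y end, on the drying board (a fixed dark brown plank 100 x 350 x 14 mm whose row of four pads, about 82 mm apart, runs roughly along y, turned by up to 0.2 rad). Origin at the centre of the pad's underside, 14 mm above the table, so the pad's top is 20 mm above the table; x axis across the plank, y axis along the row.
- pad_2: fixed tan round cork pad, 68 mm in diameter and 6 mm thick, the one second from the board's +y end, on the drying board (a fixed dark brown plank 100 x 350 x 14 mm whose row of four pads, about 82 mm apart, runs roughly along y, turned by up to 0.2 rad). Origin at the centre of the pad's underside, 14 mm above the table, so the pad's top is 20 mm above the table; x axis across the plank, y axis along the row.
- pad_3: fixed tan round cork pad, 68 mm in diameter and 6 mm thick, the one third from the board's +y end, on the drying board (a fixed dark brown plank 100 x 350 x 14 mm whose row of four pads, about 82 mm apart, runs roughly along y, turned by up to 0.2 rad). Origin at the centre of the pad's underside, 14 mm above the table, so the pad's top is 20 mm above the table; x axis across the plank, y axis along the row.
- pad_4: fixed tan round cork pad, 68 mm in diameter and 6 mm thick, the one at the board's -y end, on the drying board (a fixed dark brown plank 100 x 350 x 14 mm whose row of four pads, about 82 mm apart, runs roughly along y, turned by up to 0.2 rad). Origin at the centre of the pad's underside, 14 mm above the table, so the pad's top is 20 mm above the table; x axis across the plank, y axis along the row.
- goblet: loose wooden goblet, 63 mm in diameter and 110 mm high, standing on the table just beyond one end of the row, about 90 mm from the end pad; which end varies. It marks the tall end. Not to be moved. Origin at the centre of its underside.
- lid_blank: loose low round turned disc of dull wood, 71 mm in diameter and 24 mm high, lying on the table just beyond the other end of the row. Marks the short end. Not to be moved. Origin at the centre of its underside.
Not all that is in view belongs to the job. Leave any purple look-alike of the canister_medium alone. What is shaped like the canister_tiny but turquoise is not meant.

How it is judged:
By the outcome, as a careful person would: the job done as asked, in the order asked, and still so for the second after the job is handed in, with the robot touching nothing.
It also fails if it takes over 112 s, if anything falls off the work surface, if the arm or the gripper's body presses on something with over 40 N, if the wrist force passes 120 N, or if a joint passes its speed limit or range.

## Working session

There is one attempt and no reset: what is moved stays moved. The work goes in short steps, Python scripts to look and compute and a tool call to move; the robot and the scene stay as the last step left them, time stands still between calls to the robot, and variables do not carry over. Pictures are saved under pics/ and viewed, and the job is handed in when it is done.

Besides the shell and the picture viewer there is one more tool, called after "Call:" by a JSON object that holds its "method" and its "body". apply_moves: Moves the arm, as the interface text tells. Its arguments: {"type":"object","properties":{"targets":{"type":"array"},"newtons":{"type":"number"}},"required":["targets"]}

```bash
mkdir -p pics; python3 - <<'E'
from workcell import bot,camera,recognise
import cv2,json
o=bot.get_obs();print(o['time'],o['ee_pos'],o['tcp_rot'],o['opening'])
for c in ['scene','top']:
    d=camera(c);cv2.imwrite(f'pics/{c}0.png',d['img'][:,:,::-1])
    print(c,d['intrinsics'],d['k1'],d['origin'],d['rotation'])
    for n in ['canister_large','canister_medium','canister_small','canister_tiny','pad_1','goblet','lid_blank']:
        for r in recognise(n,c): print(n,round(r['conf'],2),[round(x) for x in r['box']])
E
```

```text
0.0 [ 0.22755246 -0.50044581  0.2305868 ] [-1.79923102e+02  1.50719513e-03  2.44502942e+01] 0.08532109768904389
scene [[419.65807723   0.         247.9978881 ]
 [  0.         419.65807723 189.95239634]
 [  0.           0.           1.        ]] 0.0034836934187352704 [0.19334703 0.49589609 0.73650644] [  41.49998357   -0.55819436 -147.45954119]
canister_large 0.83 [226, 216, 252, 263]
canister_medium 0.96 [299, 113, 317, 140]
canister_medium 0.93 [309, 135, 336, 171]
canister_medium 0.7 [319, 166, 348, 203]
canister_small 0.63 [189, 286, 215, 319]
canister_tiny 0.73 [259, 210, 272, 229]
canister_tiny 0.58 [265, 177, 283, 198]
canister_tiny 0.23 [225, 218, 255, 261]
pad_1 0.96 [136, 214, 169, 242]
pad_1 0.88 [189, 168, 219, 189]
pad_1 0.67 [166, 190, 196, 214]
pad_1 0.67 [269, 180, 283, 198]
pad_1 0.55 [215, 151, 242, 173]
goblet 0.88 [98, 214, 141, 274]
lid_blank 0.66 [234, 133, 262, 152]
top [[435.12959304   0.         255.11186836]
 [  0.         435.12959304 191.98365129]
 [  0.           0.           1.        ]] -0.05054144460806274 [ 4.75807921e-01 -9.68299209e-04  1.17323003e+00] [  2.07147834  -1.19702905 -90.38823934]
canister_large 0.56 [199, 206, 219, 226]
canister_large 0.3 [273, 143, 299, 166]
canister_medium 0.81 [322, 210, 346, 232]
canister_medium 0.69 [346, 184, 372, 204]
canister_medium 0.65 [292, 238, 312, 258]
canister_small 0.68 [147, 212, 168, 224]
canister_tiny 0.64 [268, 198, 282, 215]
canister_tiny 0.53 [238, 210, 255, 221]
canister_tiny 0.42 [134, 133, 166, 159]
pad_1 0.82 [177, 132, 200, 159]
pad_1 0.77 [272, 139, 294, 167]
pad_1 0.6 [206, 135, 235, 162]
goblet 0.71 [133, 132, 165, 158]
lid_blank 0.78 [303, 143, 329, 166]
```

```bash
python3 - <<'E'
import cv2
for c,(x0,y0,x1,y1) in dict(scene=(80,90,380,340),top=(110,110,400,290)).items():
    i=cv2.imread(f'pics/{c}0.png')[y0:y1,x0:x1]
    s=min(800/i.shape[1],600/i.shape[0]); cv2.imwrite(f'pics/{c}0c.png',cv2.resize(i,None,fx=s,fy=s,interpolation=cv2.INTER_CUBIC)); print(s)
E
```

```text
2.4
2.7586206896551726
```

View pics/scene0c.png

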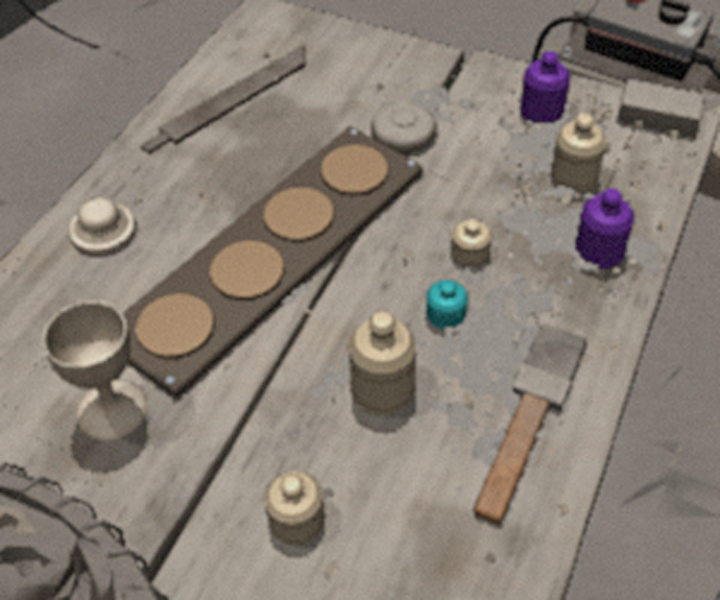

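View pics/top0c.png

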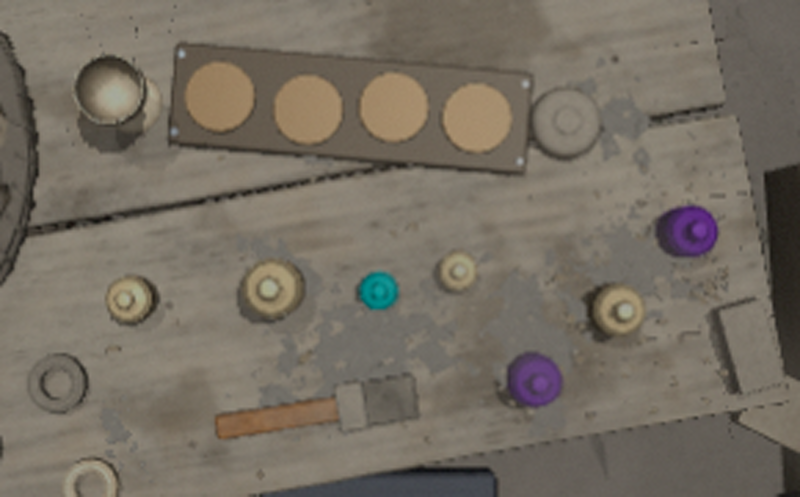

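View pics/top0.png

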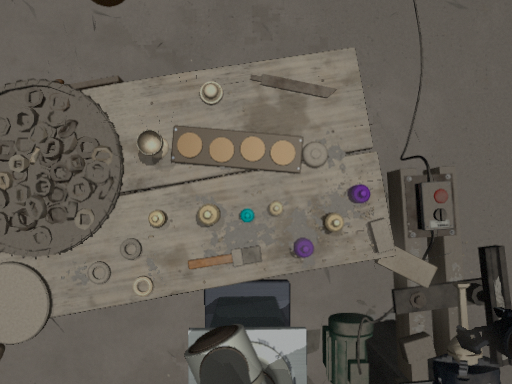

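```bash
cat > h.py <<'E'
import numpy as np,cv2
from scipy.spatial.transform import Rotation as R
def rotm(r):
    r=np.array(r,float)
    return r if r.shape==(3,3) else R.from_euler('xyz',r,degrees=True).as_matrix()
def pix2z(d,uv,z):
    K=d['intrinsics'];k=d['k1']
    p=np.array([(uv[0]-K[0,2])/K[0,0],(uv[1]-K[1,2])/K[1,1]]);s=p.copy()
    for _ in range(30): s=p/(1+k*(s@s))
    v=rotm(d['rotation'])@np.array([s[0],-s[1],-1]);o=np.array(d['origin'])
    return o+v*(z-o[2])/v[2]
def proj(d,P):
    c=rotm(d['rotation']).T@(np.array(P)-d['origin']);s=np.array([c[0],-c[1]])/-c[2]
    s=s*(1+d['k1']*(s@s));K=d['intrinsics']
    return np.array([K[0,0]*s[0]+K[0,2],K[1,1]*s[1]+K[1,2]])
E
python3 - <<'E'
from h import *
from workcell import bot,camera
for c in ['top','scene']:
    d=camera(c);im=d['img'];hsv=cv2.cvtColor(im,cv2.COLOR_RGB2HSV)
    m=((hsv[...,0]>8)&(hsv[...,0]<20)&(hsv[...,1]>90)&(hsv[...,2]>110)).astype(np.uint8)
    n,l,s,ce=cv2.connectedComponentsWithStats(m)
    print(c,'pads')
    for i in range(1,n):
        if s[i,4]>250:
            print(s[i,4],ce[i].round(1),pix2z(d,ce[i],.02).round(4))
    m=((hsv[...,2]>150)&(hsv[...,0]>15)&(hsv[...,0]<32)).astype(np.uint8)
    n,l,s,ce=cv2.connectedComponentsWithStats(m)
    for i in range(1,n):
        if s[i,4]>8: print('bright',s[i],ce[i].round(1))
E
```

```text
top pads
477 [189.  144.6] [0.6445 0.1495 0.02  ]
267 [217.4 148.7] [0.6333 0.0743 0.02  ]
324 [209.  261.3] [0.3353 0.0976 0.02  ]
bright [200  81  22  22  72] [210.7  91.6]
bright [205  84  11  12  63] [209.6  89.6]
bright [182 133  19  23 301] [191.7 144.4]
bright [241 137  24  24 437] [252.3 148.3]
bright [145 138  14  14 108] [151.8 144.7]
bright [162 139   6  14  38] [164.4 145.7]
bright [210 138  23  23 428] [221.2 149.1]
bright [271 141  24  24 440] [282.5 152.2]
bright [271 203  11  10  60] [276.4 207.1]
bright [200 206  17  17 122] [208.5 213.1]
bright [150 212  13  13  90] [155.7 217.6]
bright [205 212   6   5  17] [207.1 214.5]
bright [328 215  15  15  86] [334.9 220.9]
bright [134 277  18  18 111] [142.2 285.9]
scene pads
301 [227.  159.9] [ 0.6237 -0.0968  0.02  ]
365 [289.2 287.9] [0.3301 0.1238 0.02  ]
bright [432  78   4   6  13] [433.5  80.8]
bright [437  84  41  13 114] [457.   90.1]
bright [   4   89  204  196 5749] [107.3 206.9]
bright [362  95   9  10  41] [366.4 100.3]
bright [ 197   98   74   51 1378] [233.6 122.8]
bright [ 189  112  113  149 3247] [253.6 185.
[... 1515 characters left out ...]
 228.6]
bright [318 226   6   4  13] [320.8 227.5]
bright [105 231  27  12 154] [118.3 236.9]
bright [266 237   7   7  21] [269.4 239.7]
bright [217 239   8   6  16] [220.8 241.9]
bright [282 238   6   8  20] [284.4 241.8]
bright [ 145  242  148  142 6920] [209.2 312.8]
bright [300 243  17  12  95] [307.5 248.8]
bright [127 244  19  16 112] [134.6 251. ]
bright [295 245   7   8  30] [297.9 248.7]
bright [413 245   4  13  26] [414.1 251.6]
bright [201 255   4   5  12] [202.2 257.3]
bright [ 92 282   5   6  11] [ 94.2 284.9]
bright [ 65 301  14  10  31] [ 71.2 304.4]
bright [250 330   4   5  10] [251.6 331.5]
bright [212 359  11  11  56] [216.4 363.7]
bright [130 379  11   5  20] [135.8 382. ]
```

```bash
python3 - <<'E'
from h import *
from workcell import bot,camera
D={c:camera(c) for c in ['top','scene']}
top=dict(large=(207.4,214.6),medium=(336,222.5),small=(154.8,218.2),tiny=(275.8,208));
sc=dict(large=(239,224.4),medium=(323.1,140.6),small=(201.5,292.3),tiny=(276.9,185.2))
H=dict(large=.1,medium=.08,small=.06,tiny=.042)
for n in top:
    z=H[n]-.005
    print(n,pix2z(D['top'],top[n],z)[:2].round(4),pix2z(D['scene'],sc[n],z)[:2].round(4))
# pads: combined mask
for c in D:
    hsv=cv2.cvtColor(D[c]['img'],cv2.COLOR_RGB2HSV)
    m=((hsv[...,0]>8)&(hsv[...,0]<26)&(hsv[...,1]>80)&(hsv[...,2]>110)).astype(np.uint8)
    m=cv2.morphologyEx(m,cv2.MORPH_OPEN,np.ones((3,3)))
    n,l,s,ce=cv2.connectedComponentsWithStats(m)
    for i in range(1,n):
        if s[i,4]>250:
            cs,_=cv2.findContours((l==i).astype(np.uint8),cv2.RETR_EXTERNAL,cv2.CHAIN_APPROX_NONE)
            cc=max(cs,key=len)[:,0].astype(float)
            w=np.array([pix2z(D[c],p,.02)[:2] for p in cc])
            ce2,r=cv2.minEnclosingCircle(w.astype(np.float32))
            print(c,s[i,4],pix2z(D[c],ce[i],.02)[:2].round(4),np.round(ce2,4),round(r,4))
E
```

```text
large [0.4594 0.0946] [0.4607 0.0971]
medium [ 0.4368 -0.2287] [ 0.4379 -0.2282]
small [0.4505 0.2329] [0.4506 0.2343]
tiny [ 0.4745 -0.0788] [ 0.4737 -0.077 ]
top 494 [0.645  0.1492] [0.645  0.1492] 0.0337
top 491 [0.6316 0.0642] [0.6315 0.0638] 0.0337
top 482 [ 0.6333 -0.0181] [ 0.6335 -0.0186] 0.0336
top 469 [ 0.6224 -0.0981] [ 0.6228 -0.0987] 0.0334
top 342 [0.3356 0.095 ] [0.336  0.0948] 0.0576
scene 435 [ 0.6241 -0.0974] [ 0.6243 -0.0982] 0.0348
scene 493 [ 0.6342 -0.0169] [ 0.635  -0.0173] 0.0346
scene 559 [0.632  0.0664] [0.6327 0.0658] 0.034
scene 636 [0.6452 0.1514] [0.646  0.1511] 0.0342
scene 458 [0.3312 0.1183] [0.3324 0.1135] 0.0468
```

Call:
{"method": "apply_moves", "body": {"targets": [7,9.06,-1,0,0,10,1,7,9.06,-1,0,0,10,1,7,9.06,-1,0,0,10,1,7,9.06,-1,0,0,10,1,7,9.06,-1,0,0,10,1]}}

```text
time: 1.5
ee_pos: [0.3808, -0.3019, 0.2096]
tcp_rot: [180.0, 0.0, 67.8]
wrist_force: [0.8, 0.4, -0.9]
opening: 0.0854
```

Call:
{"method": "apply_moves", "body": {"targets": [1.88,2.45,-0.32,0,0,2.77,1,1.88,2.45,-0.32,0,0,2.77,1,1.88,2.45,-0.32,0,0,2.77,1,1.88,2.45,-0.32,0,0,2.77,1]}}

```text
time: 1.9
ee_pos: [0.4367, -0.2293, 0.1998]
tcp_rot: [-180.0, 0.0, 84.1]
wrist_force: [-0.6, -0.1, -0.4]
opening: 0.0854
```

```bash
python3 - <<'E'
from h import *
from workcell import bot,camera
d=camera('wrist');cv2.imwrite('pics/w1.png',d['img'][:,:,::-1]);o=bot.get_obs();print(o['time'],o['ee_pos'],o['tcp_rot'],d['origin'],d['rotation'],proj(d,[.4373,-.2285,.075]),proj(d,[.4373,-.2285,0]))
E
```

```text
1.95 [ 0.43626595 -0.23011047  0.19999597] [-1.79991112e+02  1.34443043e-02  8.40217399e+01] [ 0.44616367 -0.14821051  0.34183782] [-18.49047358   0.02189619  -5.82765884] [257.99928951 182.24570787] [258.15894169 162.16311336]
```

View pics/w1.png

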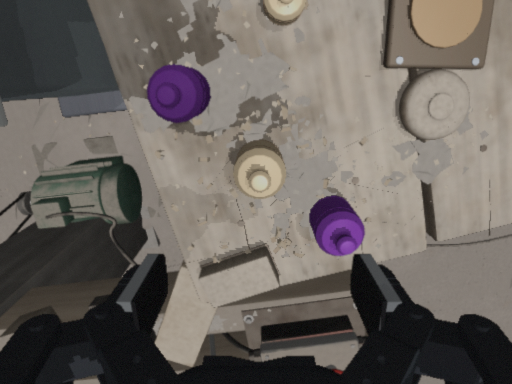

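Call:
{"method": "apply_moves", "body": {"targets": [0.05,0.03,-6.2,0,0,0,1,0.05,0.03,-6.2,0,0,0,1,0.05,0.03,-6.2,0,0,0,1,0.05,0.03,-6.2,0,0,0,1,0.05,0.03,-6.2,0,0,0,1]}}

```text
time: 2.45
ee_pos: [0.435, -0.2293, 0.0104]
tcp_rot: [-179.7, -0.1, 83.9]
wrist_force: [-0.3, 0.3, -0.5]
opening: 0.0854
```

Call:
{"method": "apply_moves", "body": {"targets": [0,0,0,0,0,0,0.3,0,0,0,0,0,0,0.3,0,0,0,0,0,0,0.3,0,0,0,0,0,0,0.3,0,0,0,0,0,0,0.3], "newtons": 30}}

```text
time: 2.95
ee_pos: [0.4389, -0.2302, 0.0164]
tcp_rot: [179.8, 0.1, 84.0]
wrist_force: [-2.8, -1.4, 6.2]
opening: 0.0498
```

Call:
{"method": "apply_moves", "body": {"targets": [0,0,1.6,0,0,0,0.3,0,0,3,0,0,0,0.3,0.9,1.37,3,0,0,0,0.3,1.8,2.73,3,0,0,0,0.3,2.7,4.1,3,0,0,0,0.3]}}

```text
time: 3.45
ee_pos: [0.5203, -0.1053, 0.1062]
tcp_rot: [179.8, 0.0, 84.0]
wrist_force: [1.0, -1.9, -1.4]
opening: 0.0491
```

Call:
{"method": "apply_moves", "body": {"targets": [0.9,1.37,0,0,0,0,0.3,1.8,2.73,0,0,0,0,0.3,2.7,4.1,0,0,0,0,0.3,3.75,5.68,0,0,0,0,0.3,3.75,5.68,0,0,0,0,0.3]}}

```text
time: 3.95
ee_pos: [0.6335, 0.0686, 0.1044]
tcp_rot: [179.9, -0.1, 84.3]
wrist_force: [-0.3, -0.4, -2.1]
opening: 0.049
```

```bash
python3 - <<'E'
from h import *
from workcell import bot,camera
d=camera('wrist');cv2.imwrite('pics/w2.png',d['img'][:,:,::-1]);o=bot.get_obs();print(o['time'],o['ee_pos'],o['tcp_rot'],o['wrist_force'],[proj(d,[*p,.02]).round(1) for p in [(.645,.15),(.632,.065),(.634,-.0177),(.6235,-.098)]])
d=camera('scene');cv2.imwrite('pics/s2.png',d['img'][:,:,::-1]);
E
```

```text
4.0 [0.632877   0.06737967 0.10438076] [ 1.79948202e+02 -3.41698280e-02  8.42423720e+01] [-2.44714367  0.94821413 -1.63994107] [array([261.7,  83.5]), array([255.4, 203.9]), array([267.9, 296.2]), array([264.3, 369.2])]
```

View pics/w2.png

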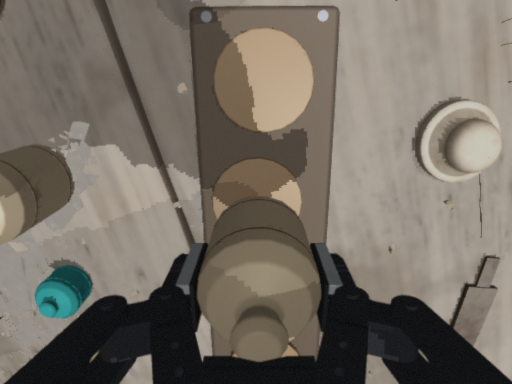

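View pics/s2.png

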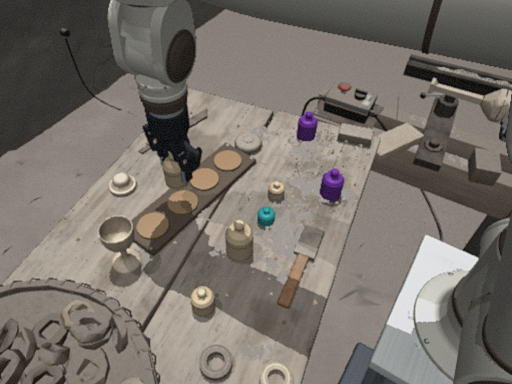

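```bash
python3 - <<'E'
from h import *
from workcell import bot,camera
d=camera('wrist')
im=d['img']
# circle fit of pad1 and pad2 edge by colour
hsv=cv2.cvtColor(im,cv2.COLOR_RGB2HSV)
print(hsv[80,280],hsv[80,230],hsv[175,230],hsv[195,290],hsv[80,205])
m=((hsv[...,1]>85)&(hsv[...,2]>70)).astype(np.uint8)*255
cv2.imwrite('pics/m2.png',m)
for v in [(264,79)]: print(pix2z(d,v,.02))
print('pad2 top edge',pix2z(d,(257,157.5),.02),'left/right',pix2z(d,(212.5,195),.02),pix2z(d,(301.5,195),.02))
print('knob top',pix2z(d,(260,333),.165), bot.get_obs()['ee_pos'])
E
```

```text
[ 17  66 190] [ 16  86 122] [ 16  92 117] [ 17  67 189] [16 61 80]
[0.64521322 0.14950656 0.02      ]
pad2 top edge [0.63512161 0.09691732 0.02      ] left/right [0.59937647 0.07207658 0.02      ] [0.66506168 0.06541056 0.02      ]
knob top [0.63422535 0.07275786 0.165     ] [0.63140976 0.06429679 0.10454898]
```

View pics/m2.png

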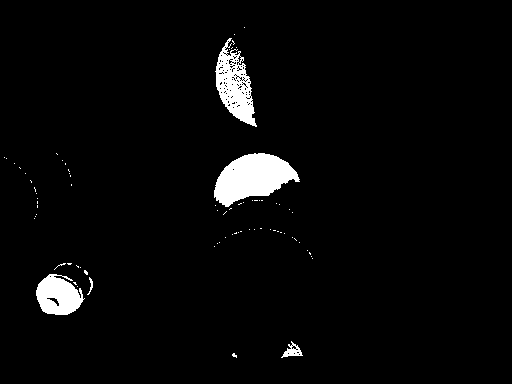

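Call:
{"method": "apply_moves", "body": {"targets": [0,0,-1.3,0,0,0,0.3,0,0,-2,0,0,0,0.3,0,0,-2.3,0,0,0,0.3,0,0,-2.3,0,0,0,0.3,0,0,-2.3,0,0,0,0.3]}}

```text
time: 4.6
ee_pos: [0.6313, 0.0629, 0.0363]
tcp_rot: [179.9, -0.0, 84.0]
wrist_force: [0.1, 0.3, -0.2]
opening: 0.0491
```

Call:
{"method": "apply_moves", "body": {"targets": [0,0,0,0,0,0,0.7,0,0,0,0,0,0,0.85,0,0,0,0,0,0,0.85,0,0,0,0,0,0,0.85]}}

```text
time: 5.0
ee_pos: [0.6314, 0.0642, 0.035]
tcp_rot: [180.0, -0.0, 84.0]
wrist_force: [-0.7, 0.2, -0.3]
opening: 0.0725
```

Call:
{"method": "apply_moves", "body": {"targets": [0,0,1.6,0,0,0,0.9,0,0,3.2,0,0,0,1,0,0,4.8,0,0,0,1,-1.6,0.3,5,0,0,0,1,-3.2,0.6,5,0,0,0,1]}}

```text
time: 5.5
ee_pos: [0.5365, 0.0825, 0.187]
tcp_rot: [179.8, -0.1, 84.0]
wrist_force: [-0.2, 1.2, 0.6]
opening: 0.085
```

Call:
{"method": "apply_moves", "body": {"targets": [-1.4,0.3,0,0,0,0,1,-2.53,0.43,0,0,0,0,1,-2.53,0.43,0,0,0,0,1,-2.53,0.43,0,0,0,0,1]}}

```text
time: 5.9
ee_pos: [0.4594, 0.0954, 0.1856]
tcp_rot: [179.9, -0.0, 84.1]
wrist_force: [0.1, -0.2, 0.5]
opening: 0.0852
```

```bash
python3 - <<'E'
from h import *
from workcell import bot,camera
d=camera('wrist');cv2.imwrite('pics/w3.png',d['img'][:,:,::-1]);o=bot.get_obs();print(o['time'],o['ee_pos'],o['tcp_rot'],proj(d,[.460,.0958,.095]))
d=camera('top');i=d['img'][110:290,110:400,::-1];cv2.imwrite('pics/t3.png',cv2.resize(i,None,fx=2.7586,fy=2.7586,interpolation=2));
E
```

```text
5.95 [0.45998152 0.0952067  0.18526902] [ 1.79931868e+02 -1.60630478e-02  8.40621516e+01] [257.65290571 195.76744857]
```

View pics/w3.png

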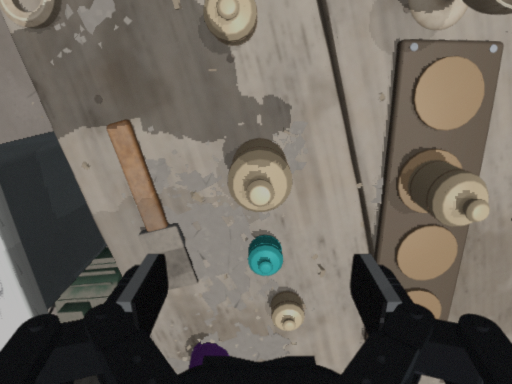

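View pics/t3.png

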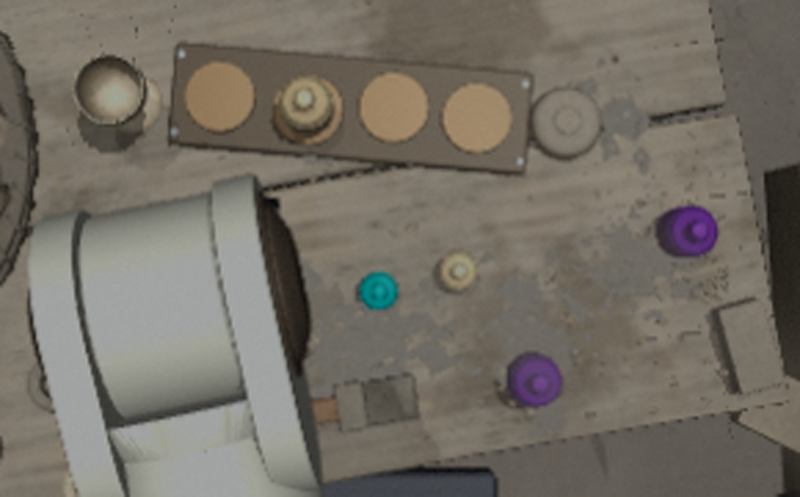

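Call:
{"method": "apply_moves", "body": {"targets": [0.03,0.05,-1.5,0,0,0,1,0.03,0.05,-3,0,0,0,1,0.03,0.05,-4.5,0,0,0,1,0.03,0.05,-5.1,0,0,0,1,0.03,0.05,-5.1,0,0,0,1]}}

```text
time: 6.5
ee_pos: [0.46, 0.0961, 0.0293]
tcp_rot: [-179.8, 0.1, 84.0]
wrist_force: [-0.7, -0.9, 0.2]
opening: 0.0857
```

Call:
{"method": "apply_moves", "body": {"targets": [0,0,0,0,0,0,0.4,0,0,0,0,0,0,0.4,0,0,0,0,0,0,0.4,0,0,0,0,0,0,0.4,0,0,0,0,0,0,0.4], "newtons": 30}}

```text
time: 7.0
ee_pos: [0.4609, 0.0967, 0.0325]
tcp_rot: [179.9, -0.0, 84.0]
wrist_force: [-0.1, -0.3, 2.2]
opening: 0.0553
```

Call:
{"method": "apply_moves", "body": {"targets": [0,0,1.5,0,0,0,0.4,0,0.3,3,0,0,0,0.4,1.5,1,3,0,0,0,0.4,3,1.79,3,0,0,0,0.4,4.5,1.79,3,0,0,0,0.4]}}

```text
time: 7.5
ee_pos: [0.5966, 0.1528, 0.1222]
tcp_rot: [180.0, -0.1, 84.2]
wrist_force: [0.2, -1.0, -1.5]
opening: 0.0553
```

Call:
{"method": "apply_moves", "body": {"targets": [1.2,0,0,0,0,0,0.4,1.65,0,0,0,0,0,0.4,1.65,0,-1.2,0,0,0,0.4,1.65,0,-2.1,0,0,0,0.4,1.65,0,-2.1,0,0,0,0.4]}}

```text
time: 8.0
ee_pos: [0.643, 0.1499, 0.0547]
tcp_rot: [-179.7, 0.1, 84.0]
wrist_force: [-0.9, -0.7, -1.9]
opening: 0.055
```

```bash
python3 - <<'E'
from h import *
from workcell import bot,camera
d=camera('wrist');cv2.imwrite('pics/w4.png',d['img'][:,:,::-1]);o=bot.get_obs();print(o['time'],o['ee_pos'],o['tcp_rot'],o['wrist_force'])
d=camera('scene');i=d['img'][150:300,80:330,::-1];cv2.imwrite('pics/s4.png',cv2.resize(i,None,fx=3.2,fy=3.2,interpolation=2));
E
```

```text
8.05 [0.64365594 0.1500516  0.05729144] [-1.79798233e+02  6.90168694e-02  8.40463423e+01] [-0.57421281 -0.11261258 -1.84661542]
```

View pics/s4.png

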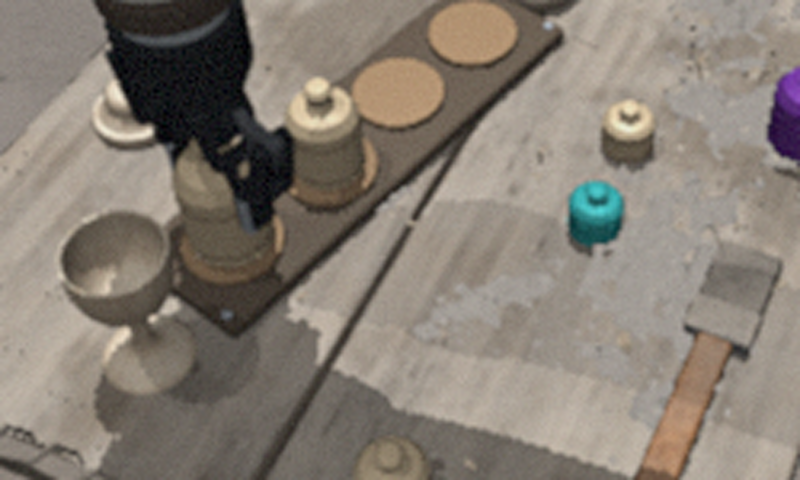

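Call:
{"method": "apply_moves", "body": {"targets": [0.03,0,-0.1,0,0,0,0.4,0.03,0,-0.21,0,0,0,0.4,0.03,0,-0.21,0,0,0,0.4,0.03,0,-0.21,0,0,0,0.4]}}

```text
time: 8.5
ee_pos: [0.6458, 0.1503, 0.0531]
tcp_rot: [180.0, -0.0, 84.0]
wrist_force: [-0.2, -0.3, -2.5]
opening: 0.0551
```

Call:
{"method": "apply_moves", "body": {"targets": [0,0,0,0,0,0,0.75,0,0,0,0,0,0,0.9,0,0,0,0,0,0,0.9,0,0,0,0,0,0,0.9]}}

```text
time: 8.9
ee_pos: [0.6458, 0.1503, 0.0529]
tcp_rot: [180.0, -0.0, 84.0]
wrist_force: [0.2, 0.7, -0.2]
opening: 0.0766
```

Call:
{"method": "apply_moves", "body": {"targets": [0,0,1.5,0,0,0,1,0,0,3,0,0,0,1,0,0,4.4,0,0,0,1,-1.5,0.2,4.4,0,0,0,1,-3,0.5,4.4,0,0,0,1]}}

```text
time: 9.4
ee_pos: [0.5568, 0.1655, 0.186]
tcp_rot: [179.8, -0.1, 84.0]
wrist_force: [-0.5, 0.5, -0.2]
opening: 0.0853
```

Call:
{"method": "apply_moves", "body": {"targets": [-1.3,0.9,0,0,0,0,1,-2.5,1.8,0,0,0,0,1,-3.5,2.28,0,0,0,0,1,-3.5,2.28,0,0,0,0,1,-3.5,2.28,0,0,0,0,1]}}

```text
time: 9.9
ee_pos: [0.4505, 0.2341, 0.1851]
tcp_rot: [179.9, -0.0, 84.1]
wrist_force: [-0.1, 0.8, 0.1]
opening: 0.0855
```

```bash
python3 - <<'E'
from h import *
from workcell import bot,camera
d=camera('wrist');cv2.imwrite('pics/w5.png',d['img'][:,:,::-1]);o=bot.get_obs();print(o['time'],o['ee_pos'],o['tcp_rot'],proj(d,[.4505,.2336,.055]))
d=camera('scene');i=d['img'][150:300,80:330,::-1];cv2.imwrite('pics/s5.png',cv2.resize(i,None,fx=3.2,fy=3.2,interpolation=2));
E
```

```text
9.95 [0.45109045 0.23375648 0.18491235] [ 1.79953277e+02 -1.74429827e-02  8.40670439e+01] [257.21048521 182.06444377]
```

View pics/w5.png

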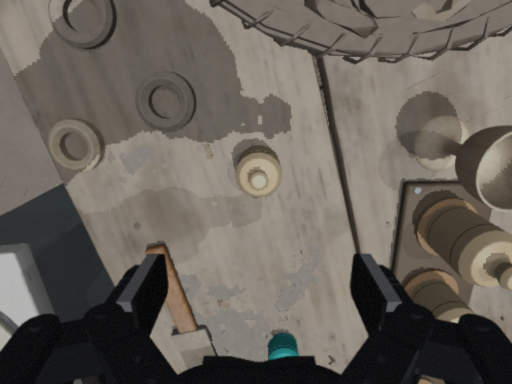

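View pics/s5.png

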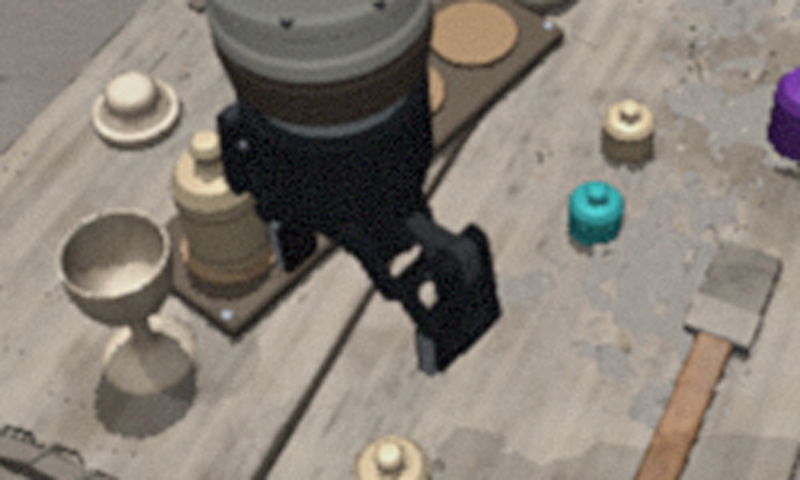

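Call:
{"method": "apply_moves", "body": {"targets": [0.03,0.01,-1.6,0,0,0,1,0.03,0.01,-3.2,0,0,0,1,0.03,0.01,-4.7,0,0,0,1,0.03,0.01,-5.6,0,0,0,1,0.03,0.01,-5.95,0,0,0,1]}}

```text
time: 10.5
ee_pos: [0.4507, 0.2325, 0.0027]
tcp_rot: [-179.8, 0.2, 84.0]
wrist_force: [-0.3, -0.5, 0.0]
opening: 0.0856
```

Call:
{"method": "apply_moves", "body": {"targets": [0,0,0,0,0,0,0.3,0,0,0,0,0,0,0.3,0,0,0,0,0,0,0.3,0,0,0,0,0,0,0.3,0,0,0,0,0,0,0.3], "newtons": 30}}

```text
time: 11.0
ee_pos: [0.453, 0.2345, 0.0082]
tcp_rot: [179.8, -0.1, 84.0]
wrist_force: [0.4, -1.0, 6.7]
opening: 0.043
```

Call:
{"method": "apply_moves", "body": {"targets": [0,0,1.5,0,0,0,0.3,0,-0.4,3,0,0,0,0.3,0.4,-2,3,0,0,0,0.3,0.8,-3.5,3,0,0,0,0.3,1.2,-5,3,0,0,0,0.3]}}

```text
time: 11.5
ee_pos: [0.4883, 0.0828, 0.0976]
tcp_rot: [179.9, -0.0, 84.1]
wrist_force: [0.8, -0.2, -0.6]
opening: 0.0427
```

Call:
{"method": "apply_moves", "body": {"targets": [0.4,-1.5,0,0,0,0,0.3,1,-3,0,0,0,0,0.3,2.4,-3.38,0,0,0,0,0.3,3.9,-3.38,0,0,0,0,0.3,4.88,-3.38,0,0,0,0,0.3]}}

```text
time: 12.0
ee_pos: [0.6366, -0.0184, 0.0967]
tcp_rot: [179.9, -0.0, 84.0]
wrist_force: [-0.9, -0.3, -0.8]
opening: 0.043
```

Call:
{"method": "apply_moves", "body": {"targets": [0,0,-1,0,0,0,0.3,0,0,-1.8,0,0,0,0.3,0,0,-2.1,0,0,0,0.3,0,0,-2.1,0,0,0,0.3]}}

```text
time: 12.4
ee_pos: [0.6333, -0.0173, 0.0323]
tcp_rot: [-179.9, 0.0, 84.1]
wrist_force: [-0.3, 0.9, -0.1]
opening: 0.0425
```

```bash
python3 - <<'E'
from h import *
from workcell import bot,camera
o=bot.get_obs();print(o['time'],o['ee_pos'],o['tcp_rot'],o['wrist_force'])
d=camera('scene');i=d['img'][130:280,80:330,::-1];cv2.imwrite('pics/s6.png',cv2.resize(i,None,fx=3.2,fy=3.2,interpolation=2));
E
```

```text
12.4 [ 0.6333308  -0.01731239  0.03234427] [-1.79890932e+02  6.93741407e-03  8.40508950e+01] [-0.30015882  0.8697091  -0.08472458]
```

View pics/s6.png

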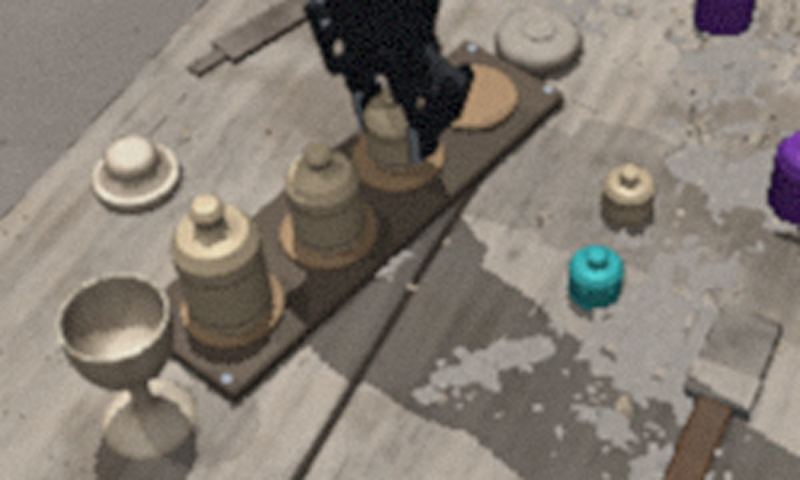

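Call:
{"method": "apply_moves", "body": {"targets": [0.02,0,-0.1,0,0,0,0.3,0.02,0,-0.21,0,0,0,0.3,0.02,0,-0.21,0,0,0,0.3,0.02,0,-0.21,0,0,0,0.3]}}

```text
time: 12.85
ee_pos: [0.6355, -0.0174, 0.0283]
tcp_rot: [179.8, -0.0, 84.1]
wrist_force: [1.4, -0.0, 7.2]
opening: 0.0425
```

Call:
{"method": "apply_moves", "body": {"targets": [0,0,0,0,0,0,0.65,0,0,0,0,0,0,0.8,0,0,0,0,0,0,0.85,0,0,0,0,0,0,0.85]}}

```text
time: 13.25
ee_pos: [0.6345, -0.0173, 0.0266]
tcp_rot: [-180.0, 0.0, 84.0]
wrist_force: [-0.3, -0.4, 0.5]
opening: 0.0725
```

Call:
{"method": "apply_moves", "body": {"targets": [0,0,1.5,0,0,0,1,0,0,3,0,0,0,1,0,0,4.4,0,0,0,1,-1.5,0,4.4,0,0,0,1,-3,-0.5,4.4,0,0,0,1]}}

```text
time: 13.75
ee_pos: [0.5455, -0.0316, 0.1601]
tcp_rot: [179.8, -0.0, 84.1]
wrist_force: [0.1, -0.2, 0.5]
opening: 0.0858
```

Call:
{"method": "apply_moves", "body": {"targets": [-1,-0.7,0,0,0,0,1,-2,-1.51,0,0,0,0,1,-2.35,-1.51,0,0,0,0,1,-2.35,-1.51,0,0,0,0,1]}}

```text
time: 14.15
ee_pos: [0.4734, -0.078, 0.1593]
tcp_rot: [179.9, -0.0, 84.0]
wrist_force: [0.9, 0.2, -0.1]
opening: 0.0854
```

```bash
python3 - <<'E'
from h import *
from workcell import bot,camera
d=camera('wrist');cv2.imwrite('pics/w7.png',d['img'][:,:,::-1]);o=bot.get_obs();print(o['time'],o['ee_pos'],o['tcp_rot'],proj(d,[.474,-.078,.037]))
d=camera('scene');i=d['img'][130:280,80:330,::-1];cv2.imwrite('pics/s7.png',cv2.resize(i,None,fx=3.2,fy=3.2,interpolation=2));
E
```

```text
14.2 [ 0.47435336 -0.07760971  0.1592014 ] [ 1.79933660e+02 -9.99848393e-03  8.40106864e+01] [257.91572484 184.02723489]
```

View pics/w7.png

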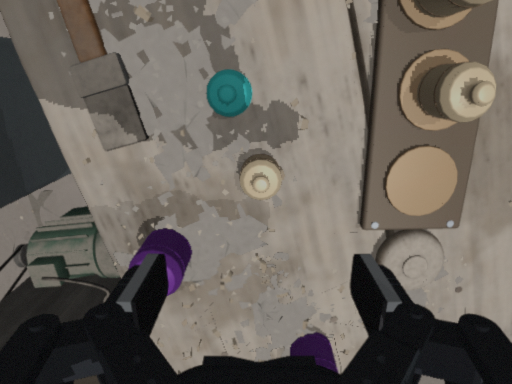

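View pics/s7.png

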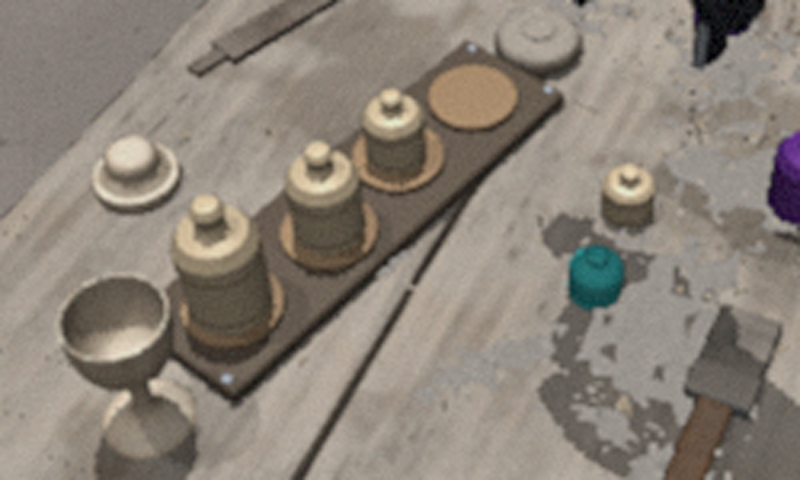

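Call:
{"method": "apply_moves", "body": {"targets": [0.05,0,-1.6,0,0,0,1,0.05,0,-3.2,0,0,0,1,0.05,0,-4.4,0,0,0,1,0.05,0,-5,0,0,0,1,0.05,0,-5.2,0,0,0,1]}}

```text
time: 14.75
ee_pos: [0.4749, -0.0768, 0.0001]
tcp_rot: [-179.8, -0.0, 84.1]
wrist_force: [0.2, 0.5, 1.1]
opening: 0.0852
```

Call:
{"method": "apply_moves", "body": {"targets": [0,0,0,0,0,0,0.25,0,0,0,0,0,0,0.25,0,0,0,0,0,0,0.25,0,0,0,0,0,0,0.25,0,0,0,0,0,0,0.25,0,0,0,0,0,0,0.25], "newtons": 30}}

```text
schema error: expected 1 to 5 rows
```

Call:
{"method": "apply_moves", "body": {"targets": [0,0,0,0,0,0,0.25,0,0,0,0,0,0,0.25,0,0,0,0,0,0,0.25,0,0,0,0,0,0,0.25,0,0,0,0,0,0,0.25], "newtons": 30}}

```text
time: 15.25
ee_pos: [0.4767, -0.0778, 0.0044]
tcp_rot: [179.9, -0.0, 84.0]
wrist_force: [-1.2, 1.2, 5.5]
opening: 0.0369
```

Call:
{"method": "apply_moves", "body": {"targets": [0,0,1,0,0,0,0.25,0,-0.3,2,0,0,0,0.25,1.6,-0.67,2,0,0,0,0.25,3.2,-0.67,2,0,0,0,0.25,4.92,-0.67,2,0,0,0,0.25]}}

```text
time: 15.75
ee_pos: [0.6237, -0.0983, 0.0642]
tcp_rot: [179.9, 0.0, 84.0]
wrist_force: [0.1, 0.2, 0.1]
opening: 0.0365
```

Call:
{"method": "apply_moves", "body": {"targets": [0,0,0,0,0,0,0.25,0,0,-0.5,0,0,0,0.25,0,0,-1,0,0,0,0.25,0,0,-1.1,0,0,0,0.25,0,0,-1.1,0,0,0,0.25]}}

```text
time: 16.25
ee_pos: [0.6203, -0.0977, 0.0295]
tcp_rot: [-179.9, -0.0, 84.0]
wrist_force: [0.2, 0.6, 0.1]
opening: 0.0365
```

```bash
python3 - <<'E'
from h import *
from workcell import bot,camera
o=bot.get_obs();print(o['time'],o['ee_pos'],o['tcp_rot'],o['wrist_force'])
d=camera('scene');i=d['img'][130:280,80:330,::-1];cv2.imwrite('pics/s8.png',cv2.resize(i,None,fx=3.2,fy=3.2,interpolation=2));
E
```

```text
16.25 [ 0.62028107 -0.09774172  0.02947456] [-1.79947563e+02 -9.44192252e-04  8.40334404e+01] [0.19209556 0.64662107 0.08203598]
```

View pics/s8.png

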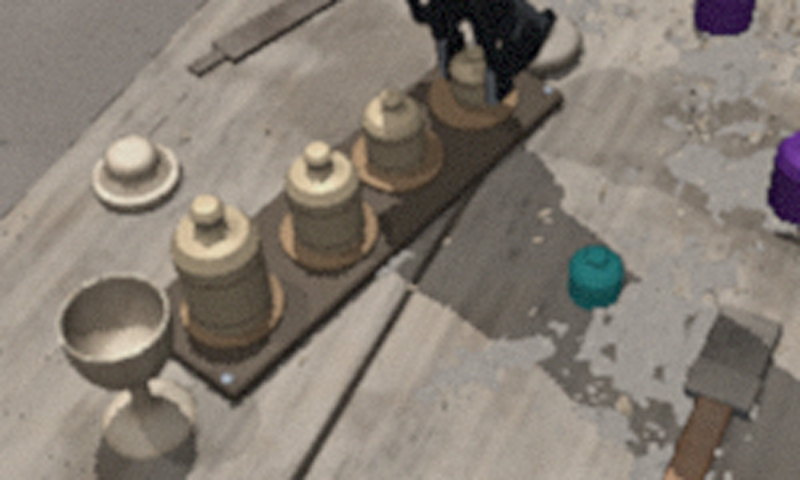

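Call:
{"method": "apply_moves", "body": {"targets": [0.03,0,0,0,0,0,0.25,0.03,0,-0.1,0,0,0,0.25,0.03,0,-0.21,0,0,0,0.25,0.03,0,-0.21,0,0,0,0.25,0.03,0,-0.21,0,0,0,0.25]}}

```text
time: 16.8
ee_pos: [0.6229, -0.0978, 0.0244]
tcp_rot: [179.9, 0.0, 84.0]
wrist_force: [-2.4, -0.1, 5.4]
opening: 0.0365
```

Call:
{"method": "apply_moves", "body": {"targets": [0,0,0,0,0,0,0.55,0,0,0,0,0,0,0.75,0,0,0,0,0,0,0.8,0,0,0,0,0,0,0.8]}}

```text
time: 17.2
ee_pos: [0.6225, -0.0978, 0.0233]
tcp_rot: [-180.0, -0.0, 84.0]
wrist_force: [0.2, 0.1, 0.1]
opening: 0.0683
```

Call:
{"method": "apply_moves", "body": {"targets": [0,0,1.5,0,0,0,1,0,0,3,0,0,0,1,0,0,5,0,0,0,1,-1.5,0,5.5,0,0,0,1,-3,0,5.5,0,0,0,1]}}

```text
time: 17.7
ee_pos: [0.5338, -0.098, 0.1921]
tcp_rot: [179.7, 0.0, 84.1]
wrist_force: [-0.4, 1.2, 0.7]
opening: 0.0855
```

Call:
{"method": "apply_moves", "body": {"targets": [-1.5,-1.4,0,0,0,0,1,-2,-3,0,0,0,0,1,-2,-4,0,0,0,0,1,-2,-4,0,0,0,0,1,-2,-4,0,0,0,0,1]}}

```text
time: 18.2
ee_pos: [0.4722, -0.2185, 0.1884]
tcp_rot: [-180.0, -0.0, 83.9]
wrist_force: [0.4, -0.5, -0.4]
opening: 0.0851
```

```bash
python3 - <<'E'
from h import *
from workcell import bot,camera
o=bot.get_obs();print(o['time'],o['ee_pos'],o['wrist_force'])
P=[(.6453,.1502),(.632,.065),(.634,-.0177),(.6235,-.098)];H=[.1,.08,.06,.042];Dm=[.056,.05,.044,.038]
t=np.linspace(0,2*np.pi,60)
for c,(x0,y0,x1,y1) in dict(scene=(90,120,290,270),top=(120,110,340,200)).items():
    d=camera(c);s=800/(x1-x0)
    im=cv2.resize(np.ascontiguousarray(d['img'][y0:y1,x0:x1,::-1]),None,fx=s,fy=s,interpolation=2)
    cv2.imwrite(f'pics/{c}9.png',im.copy())
    for p,h,D in zip(P,H,Dm):
        for r,z,col in [(D/2,.02,(0,255,0)),(.003,.02+h-.001,(0,0,255)),(.034,.02,(255,0,0))]:
            q=np.array([proj(d,[p[0]+r*np.cos(a),p[1]+r*np.sin(a),z]) for a in t])
            cv2.polylines(im,[(((q-[x0,y0])+.5)*s).astype(np.int32)],True,col,1)
    cv2.imwrite(f'pics/{c}9o.png',im)
E
```

```text
18.2 [ 0.47222596 -0.21846015  0.18843381] [ 0.37460546 -0.47662256 -0.41627555]
```

View pics/scene9o.png

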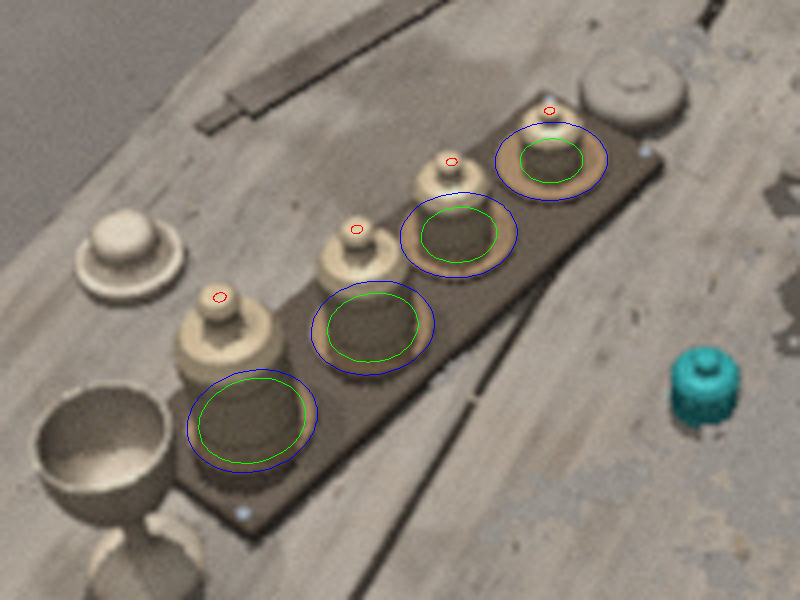

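View pics/top9o.png

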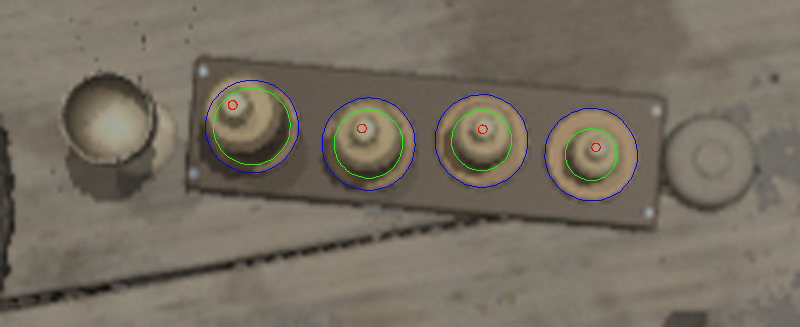

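View pics/top9.png

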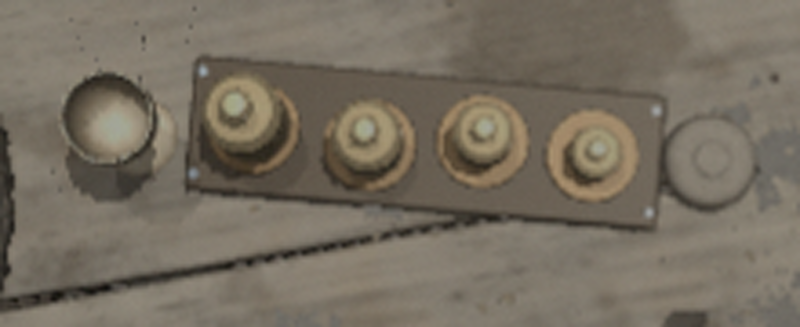

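```bash
python3 -c "
from workcell import bot
print(bot.job_done())"
```

```text
the job is handed in; nothing more can be done
None
```

I stood the four canisters upright on their cork pads. `canister_large` is on `pad_1` beside the goblet, then `canister_medium` on `pad_2`, `canister_small` on `pad_3` and `canister_tiny` on `pad_4` beside the lid blank. I handed the job in at about 18 s, with the gripper open and well clear of everything.

In the last scene and top pictures, the knobs and bases lay within about 2 mm of the pad centres, and the goblet, the lid blank and the turquoise look-alike were undisturbed. I did not check the purple look-alikes after the last placing, but the arm never came near them.

The top and scene cameras disagreed by up to about 2.5 mm in y, so I used the mean of the two. The wrist camera matched that mean to 1 to 3 mm, and I corrected for it at each grasp. The highest wrist force I read between moves was about 7 N. One call with six rows was refused, which moved nothing.

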